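# Cure the tablet's seam with the UV pen

### The job

Take the square-handled UV curing pen from its stand and guide its tip slowly (2 to 4 cm a second) and steadily along the whole glue seam across the back of the tablet, where the plastic end strip meets the metal back, starting at the end beside the square camera bump and going right across to the other edge. Keep the tip over the seam, about a centimetre above it, and do not press on the tablet. Then hang the pen upright in its own stand again and let go.

Things in the scene. Friction and masses are not known exactly. Their poses are not given: they have to be found in the camera images.
- pen_grip (a point): On the axis of the loose UV pen (80 g), which hangs tip down in its stand: white square handle 18 x 18 x 60 mm over a black disc 44 mm wide, 5 mm thick, over a round barrel 14 mm wide with a 4 mm tip. The point is 32 mm above the disc, 28 mm below the handle's top, 99 mm above the tip. z up the pen; x, y square to the handle's flats. The similar brush in the other stand has a round bulging handle.
- pen_tip (a point): The tip of the UV pen, 99 mm below pen_grip along the pen's axis and 62 mm below the underside of its disc; the barrel tapers over the last 22 mm. Same axes as pen_grip.
- tablet: Fixed tablet, face down in a jig. Origin: middle of the seam, on the back's surface 20 mm above the bench. x along the seam from the camera-bump end (-80 mm) to the other edge (+80 mm), z up. The seam is a straight pale line between the black plastic strip (y -30 to 0) and the aluminium back (y 0 to 190). Black camera bump 30 x 30 x 2.5 mm at x -56, y 36 mm. Clamps 5 mm high, only beyond y 80 mm.
- pen_stand_hole0 (a point): Middle of the mouth of the pen's own stand, a fixed grey block 60 x 60 x 72 mm high with a square upright hole 26 x 26 mm, 66 mm deep, chamfered 4 mm. On its flat top, 72 mm above the bench; x, y square to its sides, as are the pen's flats at the start; z up. Hanging by its disc, the pen has pen_grip 37 mm above this point.

How it is judged (in metres and radians):
On the way, in this order (a step that is already met when the one before it is completed fails the run):
1. the pen's tip is low over the seam at the camera-bump end (x of pen_tip in the frame of tablet between -0.1 and -0.06 m and y of pen_tip in the frame of tablet between -0.013 and 0.013 m and z of pen_tip in the frame of tablet between -0.002 and 0.025 m), for 0.2 s.
2. the tip passes slowly over the second quarter-length of the seam (x of pen_tip in the frame of tablet between -0.06 and -0.02 m and y of pen_tip in the frame of tablet between -0.013 and 0.013 m and z of pen_tip in the frame of tablet between -0.002 and 0.025 m), for 0.4 s.
3. the tip passes slowly over the middle of the seam (x of pen_tip in the frame of tablet between -0.02 and 0.02 m and y of pen_tip in the frame of tablet between -0.013 and 0.013 m and z of pen_tip in the frame of tablet between -0.002 and 0.025 m), for 0.4 s.
4. the tip passes slowly over the part past the middle (x of pen_tip in the frame of tablet between 0.02 and 0.06 m and y of pen_tip in the frame of tablet between -0.013 and 0.013 m and z of pen_tip in the frame of tablet between -0.002 and 0.025 m), for 0.4 s.
5. the tip is low over the seam at the other end (x of pen_tip in the frame of tablet between 0.06 and 0.1 m and y of pen_tip in the frame of tablet between -0.013 and 0.013 m and z of pen_tip in the frame of tablet between -0.002 and 0.025 m), for 0.2 s.
At the end, for the whole second after the job is handed in: The pen hangs in its own stand, its disc resting on the stand's top (within 7 mm in height), within 12 mm of the hole's centre and 10 degrees of upright, released and at rest (horizontal distance between pen_grip and pen_stand_hole0 below 0.012 m and z of pen_grip in the frame of pen_stand_hole0 between 0.03 and 0.044 m and angle between pen_grip's own z axis and vertical below 0.175 rad and linear speed of pen below 0.02 m/s); the robot touches nothing.
It fails at once if the tablet or its jig is pressed with more than 4 N (contact force between anything else and tablet above 4 N).
It also fails if it takes over 58 s, if anything falls off the work surface, if the arm or the gripper's body presses on something with over 40 N, if the wrist force passes 120 N, or if a joint passes its speed limit or range.

### The arm

A 6-joint arm with a two-finger parallel gripper is mounted at the origin on the work surface. World frame = base frame: x ahead of the robot, y to its left, z up, the work surface at z = 0. Lengths are in mm, angles in rad, forces in N, time in s.
With the tool pointing down it reaches from about 400 to 825 mm from the base axis. Payload 7 kg.
Tool frame: the origin (TCP) lies between the finger pads; the fingertips stand 25 mm ahead of it and the grasp point (between the pads) lies 6 mm ahead of it (robot.tip_extent is the z of the fingertips in the tool frame, in mm); z points along the fingers, y is the line along which they close (so a half turn about z gives the same grasp; the last joint's range is limited). The gripper opens to 85 mm and grips with 20 to 120 N. Pads are 22 mm wide; open, the fingers measure 114 mm over their backs; the gripper's body (76 mm by 85 mm) begins 54 mm behind the grasp point. The pads swing forward as they close: fully open they stand 13 mm farther back than shut.
Start: joints at [-0.997, 0.359, 0.012, 0, -1.224, -0.288], TCP at [190.273, -647.604, 256.302] pointing down, gripper open.
Joint ranges: [-3.07, 3.07], [-1.43, 2.12], [-1.02, 1.25], [-3.03, 1.67], [-3.05, -0], [-3.03, 3.03]. Speed limits (rad/s): [2.39, 2.39, 3.01, 3.14, 3.14, 3.14].

### API

Orientations are given as a rotation vector (axis times angle).
In Python, from rig import robot gives the robot as it stands. The module is installed in compiled form; this text tells all that it offers. Calls block until the motion is done:
- robot.move_ptp(position, orientation): joint-space move of the TCP to a pose.
- robot.move_straight(position, frame=None, vel=150, contact_N=None): straight line of the TCP; frame=None keeps the orientation; vel is the mean speed in mm/s. With contact_N (N) it stops when the force on the tool has changed by that much, and returns True; else False.
- robot.move_joints(angles): joint-space move.
- robot.gripper_to(opening): finger opening in mm; the grip force is fixed at half the most; returns when the fingers have stopped.
- robot.dwell(seconds).
- robot.ik(position, orientation): joint angles nearest the present ones, or None.
- robot.state(): the state.
- robot.capture(name): name is "side" or "top"; returns a dict with "img" (480x640x3 uint8, red, green, blue), "fx", "fy", "cx", "cy" (pixels), "origin" and "rotation" of the camera in the world. Camera axes: x right, y down, z forward; pixel columns grow to the right and rows downward; lengths in mm; the calibration is good to about 2 mm. A picture is of the moment at which its call begins. There is no depth.
A pose or a line that the arm cannot do raises robot.IKError and nothing moves.
- robot.close_job(): hands the job in; it is judged then, once.
The state is a dict: "time_s": time; "joint_pos": joint angles; "joint_vel": joint speeds; "effort": joint torques, N m; "position": TCP position; "orientation": TCP orientation; "wrist_force": force on the tool from outside, world axes, zero at the start; "wrist_torque": the same for the moment, N m; "finger_gap": finger opening in mm; "finger_force": force on a finger pad.
Only numpy, scipy, OpenCV 4.12 (cv2) and the standard library are available. Lean on these libraries where they do the work, as an engineer would, in place of code of your own. Each camera call takes 0.05 s, during which the arm holds its last target. There are 200 camera calls.

## Working session

There is one attempt and no reset: what is moved stays moved. The work goes in short steps, each a Python script; the robot and the scene stay as the last script left them, time stands still between calls to the robot, and variables do not carry over. Pictures are saved under pics/ and viewed, at most 10 in all, crops included, and the job is handed in when it is done.

```bash
mkdir -p pics
python3 - <<'E'
from rig import robot
import cv2
for n in("top","side"):
    c=robot.capture(n); cv2.imwrite(f"pics/{n}0.png",c["img"][:,:,::-1])
    print(n,c["fx"],c["fy"],c["cx"],c["cy"],c["origin"],c["rotation"])
print(robot.state()["orientation"],robot.state()["time_s"])
E
```

```text
top 523.6275276436819 523.6275276436819 316.63832686195906 237.88057943960064 [ 475.71368583 -110.14484716 1015.27807041] [-2.15076827  2.1993476  -0.07204396]
side 435.0218385104165 435.0218385104165 313.47869187490846 238.8506427008492 [508.1598276  359.03610192 564.52560519] [-0.0045743   2.88944014 -1.19043125]
[ 4.47131453e-01 -3.10926923e+00 -2.39063947e-03] 0.1
```

View pics/top0.png

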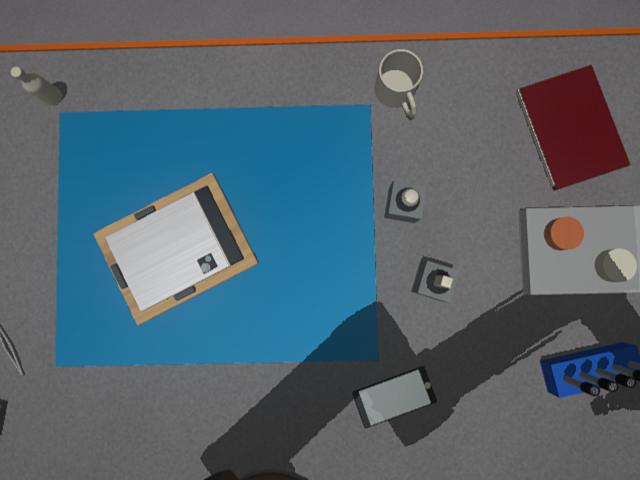

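View pics/side0.png

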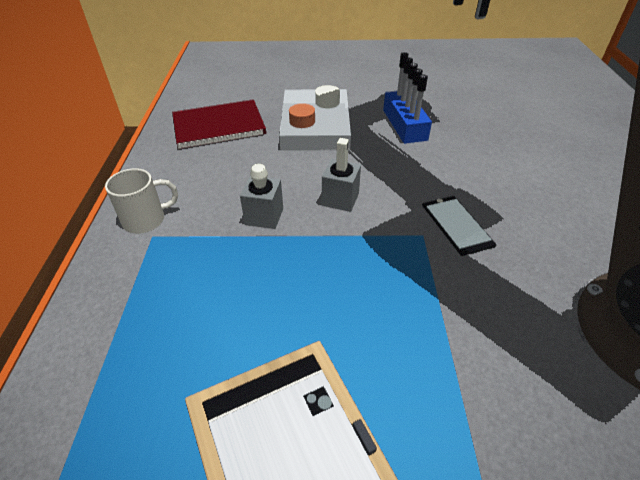

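The top view shows the tablet at about (180,250), with its strip at right from (205,187) to (237,263) and the bump at (207,263). The square pen's stand is at (435,280) and the round brush's at (405,202). I'll zoom in on the tablet and the pen's stand.

Run:
```python
import cv2,numpy as np
t=cv2.imread("pics/top0.png");s=cv2.imread("pics/side0.png")
a=cv2.resize(t[170:290,170:270],None,fx=5,fy=5,interpolation=cv2.INTER_CUBIC)   # 500x600
b=cv2.resize(t[245:315,405:465],None,fx=5,fy=5,interpolation=cv2.INTER_CUBIC) #300x350
c=cv2.resize(s[130:220,310:370],(300,450)[:2],interpolation=cv2.INTER_CUBIC)
cv2.imwrite("pics/z1.png",a)
o=np.zeros((450,620,3),np.uint8);o[:350,:300]=b;o[:450,320:]=c
cv2.imwrite("pics/z2.png",o)
```

```text
(no output)
```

View pics/z1.png

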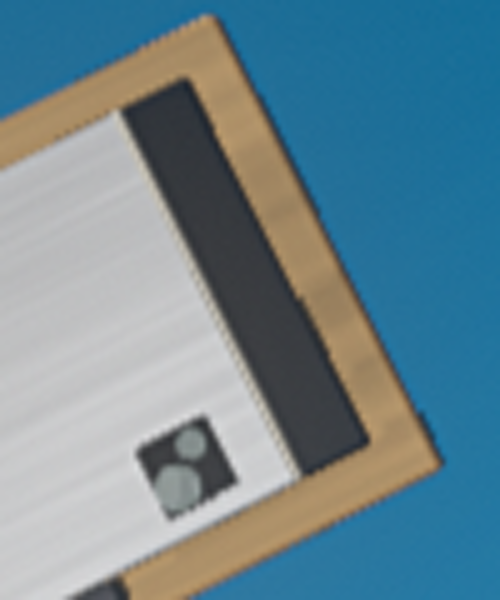

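View pics/z2.png

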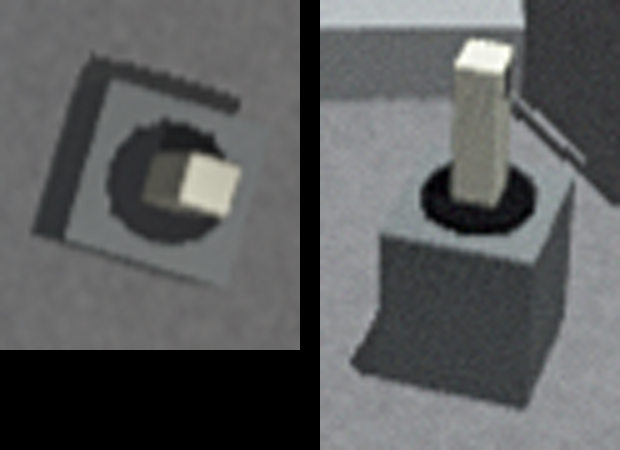

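The seam runs from (230,265) at the bump end to (194,192) in the top view. The pen's top is at about (446.8,281.8), and its disc at (438.4,281.2). In the side view the pen's top is at (343.2,141) and its disc at (341.6,169.6).

```bash
cat > h.py <<'E'
from rig import robot
import numpy as np,cv2
from scipy.spatial.transform import Rotation as R
def rot(r):
    r=np.array(r,float); return cv2.Rodrigues(r)[0] if r.size==3 else r
def px2w(c,u,v,z):
    d=rot(c["rotation"])@[(u-c["cx"])/c["fx"],(v-c["cy"])/c["fy"],1]; o=np.array(c["origin"])
    return o+d*(z-o[2])/d[2]
def w2px(c,p):
    q=rot(c["rotation"]).T@(np.array(p)-c["origin"]); return np.array([q[0]/q[2]*c["fx"]+c["cx"],q[1]/q[2]*c["fy"]+c["cy"]])
E
python3 - <<'E'
from h import *
np.set_printoptions(precision=1,suppress=True)
t=robot.capture("top");s=robot.capture("side")
A=px2w(t,230,265.2,20);B=px2w(t,194,192,20);print("seam",A,B,np.linalg.norm(B-A),np.degrees(np.arctan2(*(B-A)[1::-1])))
print("pen top",px2w(t,446.8,281.8,137),px2w(s,343.2,141,137));print("disc",px2w(t,438.4,281.2,77),px2w(s,341.6,169.6,77))
C=[px2w(t,405+x/5,245+y/5,72) for x,y in((110,78),(266,122),(222,287),(65,240))]
print("stand",np.mean(C,0))
for i in range(4):
    d=C[(i+1)%4]-C[i];print(np.linalg.norm(d),np.degrees(np.arctan2(d[1],d[0])))
# side-view seam ends
print("side seam",px2w(s,321,365,20),w2px(s,A),w2px(s,B))
st=robot.state();print(st["joint_pos"],R.from_rotvec(st["orientation"]).as_matrix())
E
```

```text
seam [506.   67.5  20. ] [648.4 135.7  20. ] 157.9105365618162 25.606962158040634
pen top [ 466.8 -315.1  137. ] [ 467.3 -310.4  137. ]
disc [ 467.6 -314.2   77. ] [ 468.4 -307.3   77. ]
stand [ 467.4 -314.9   72. ]
57.70529521940443 -107.13215188289084
61.14178399572597 162.71902302204109
58.0601335202912 72.07401143097165
60.33931576857739 -17.61461038632867
side seam [508.3  62.   20. ] [322.6 368.7] [209.5 418.6]
[-1.   0.4  0.  -0.  -1.2 -0.3] [[-1.  -0.3 -0. ]
 [-0.3  1.   0. ]
 [ 0.   0.  -1. ]]
```

```bash
cat >> h.py <<'E'
def down(yaw): # rotvec of tool pointing down whose y axis has this world yaw (deg)
    a=np.radians(yaw); y=np.array([np.cos(a),np.sin(a),0]); z=np.array([0,0,-1.]); x=np.cross(y,z)
    return R.from_matrix(np.c_[x,y,z]).as_rotvec()
O=down(72.5); P=np.array([467.2,-314.0])
A=np.array([506,67.5]);B=np.array([648.4,135.7]);M=(A+B)/2;ex=(B-A)/np.linalg.norm(B-A)
E
python3 - <<'E'
from h import *
for p in((*P,230),(*P,115),(*(M-82*ex),135),(*(M+82*ex),135)): print(np.round(robot.ik(p,O),2))
robot.move_ptp((*P,200),O)
robot.move_straight((*P,115),vel=80,contact_N=8)
f0=robot.state()["wrist_force"]
robot.gripper_to(10)
s=robot.state();print(s["finger_gap"],s["finger_force"],s["position"],s["wrist_force"]-np.array(f0))
robot.move_straight((*P,125),vel=40)
robot.move_straight((*P,220),vel=100)
robot.move_ptp((*(M-82*ex),180),O)
s=robot.state();print(s["finger_gap"],s["position"],s["time_s"])
ims=[]
for n in("top","side"):
    c=robot.capture(n);print(n,w2px(c,(*(M-82*ex),75)),w2px(c,(*M,20)))
    u,v=w2px(c,(*(M-82*ex),100)).astype(int);i=c["img"][:,:,::-1]
    u=np.clip(u,65,575);v=np.clip(v,75,405);print(u-65,v-75)
    ims.append(cv2.resize(i[v-75:v+75,u-65:u+65],None,fx=3,fy=3,interpolation=2))
cv2.imwrite("pics/g.png",np.hstack(ims))
E
```

```text
[-0.24  0.19 -0.28  0.   -1.1  -1.63]
[-0.24  0.31 -0.42  0.   -0.84 -1.63]
[ 0.52  0.2  -0.52  0.   -0.85 -2.39]
[ 0.5   0.44 -0.16  0.   -0.97 -2.38]
17.46663694417109 58.461599349975586 [ 467.30178158 -314.05030104  115.18072112] [ 0.45817092 -0.27012211  2.14480269]
17.545480465443692 [503.36756341  65.55335008 180.01454897] 6.5833
top [225.28895177 265.92214444] [211.90331538 228.39541136]
157 190
side [324.86312109 346.45463962] [268.36404025 392.61460815]
259 260
```

View pics/g.png

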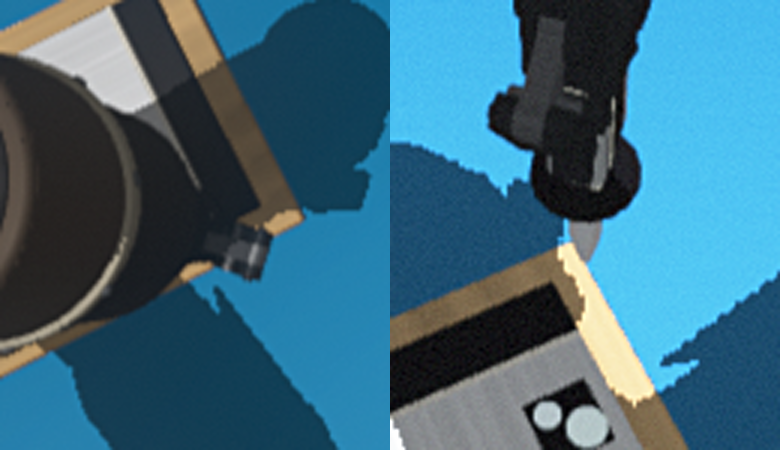

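The pen is held upright. In the side view its tip is at (323,347), against (325,346) predicted, and the seam's near end is at (322,371), against (323,369). I'll make the sweep.

Run:
```python
from h import *
S=M-82*ex;E_=M+82*ex
print(robot.move_straight((*S,135),vel=50,contact_N=3))
robot.dwell(.4)
t=robot.state()["time_s"];robot.move_straight((*E_,135),vel=27);print(robot.state()["time_s"]-t)
robot.dwell(.5)
s=robot.state();print(s["position"],s["wrist_force"])
c=robot.capture("side");print(w2px(c,(*E_,30)),w2px(c,(*B,20)));u,v=w2px(c,(*E_,50)).astype(int)
u-=50;v=min(v,430)-50;print(u,v);cv2.imwrite("pics/e.png",cv2.resize(c["img"][v:v+100,u:u+100,::-1],None,fx=5,fy=5,interpolation=2))
```

```text
False
6.225
[651.13687765 137.01630769 134.98303426] [-0.11460571 -0.58376641 -0.93946852]
[205.62135145 416.27177155] [209.51526722 418.53615722]
152 359
```

View pics/e.png

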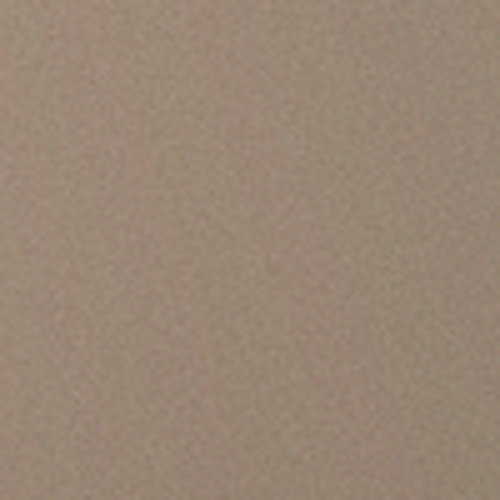

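The arm hides the side view here, so that picture shows nothing useful. The sweep took 6.2 s with no contact, so I'll carry the pen back to its stand and check it above the hole.

Run:
```python
from h import *
robot.move_straight((*(M+82*ex),225),vel=100)
robot.move_ptp((*P,225),O)
robot.move_straight((*P,190),vel=80); robot.dwell(.3)
s=robot.state();print(s["position"],s["finger_gap"],s["time_s"])
c=robot.capture("side");print(w2px(c,(*P,85)),w2px(c,(*P,72)))
u,v=280,100;cv2.imwrite("pics/r.png",cv2.resize(c["img"][v:v+120,u:u+120,::-1],None,fx=5,fy=5,interpolation=2))
```

```text
[ 467.38880213 -314.06323931  190.42679657] 17.122426305825165 18.625
[342.24617299 163.95249383] [342.02103002 169.63300412]
```

View pics/r.png

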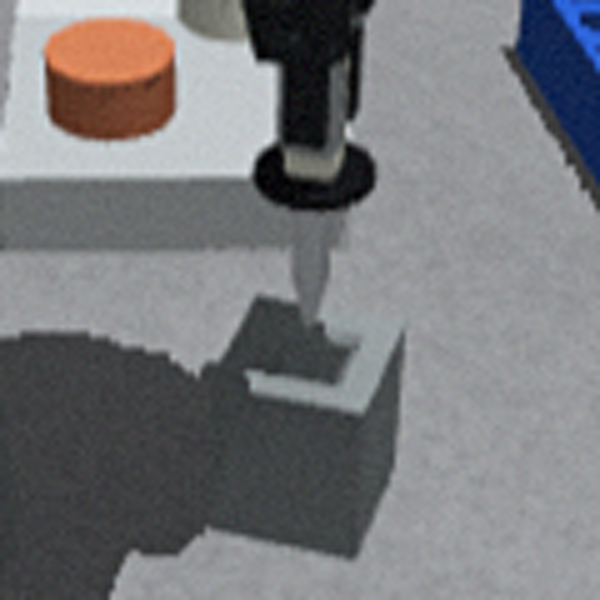

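The tip hangs at about (342,164), and the stand top's centre is at (342,170), where it was predicted. The two line up, so I'll insert the pen.

Run:
```python
from h import *
print(robot.move_straight((*P,122),vel=50,contact_N=6),robot.state()["position"])
print(robot.move_straight((*P,113),vel=15,contact_N=4))
s=robot.state();print(s["position"],s["wrist_force"])
if s["position"][2]<120:
    robot.gripper_to(60); robot.dwell(.3)
    robot.move_straight((*P,240),vel=100)
    robot.move_ptp((430,-100,300),O); robot.dwell(.5)
    ims=[]
    for n,u,v in(("top",385,230),("side",280,110)):
        i=robot.capture(n)["img"][v:v+100,u:u+100,::-1];ims.append(cv2.resize(i,None,fx=4,fy=4,interpolation=2))
    cv2.imwrite("pics/f.png",np.hstack(ims))
print(robot.state()["time_s"])
```

```text
False [ 467.4249148  -314.07569521  122.36823954]
True
[ 467.2420703  -314.0336628   115.14922183] [0.10337783 0.59314673 4.70508222]
24.35
```

View pics/f.png

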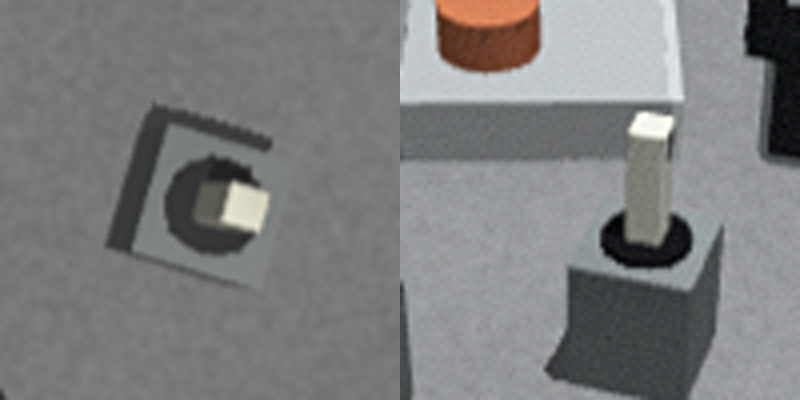

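The pen hangs upright in its stand, with its disc centred on the stand's top at top-view pixel (438,281). The gripper is clear of it.

```bash
python3 -c "
from rig import robot
print(robot.close_job())"
```

```text
the job is handed in; nothing more can be done
None
```

The pen was swept over the whole seam at about 2.7 cm/s, 1 cm up and with no contact felt, then hung upright in its own stand and released; the job is handed in (no verdict was returned).

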